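Load the cooler door and latch it shut

ROBOT

A 6-joint arm with a two-finger parallel gripper is mounted at the origin on the work surface. World frame = base frame: x ahead of the robot, y to its left, z up, the work surface at z = 0. Lengths are in m, angles in rad, forces in N, time in s.
With the tool pointing down it reaches from about 0.35 to 0.775 m from the base axis. Payload 5.5 kg.
Tool frame: the origin (TCP) lies at the very end of the fingers, on their centre line; the grasp point (between the pads) lies 19 mm behind it (env.grip_point_offset is the distance from the TCP to the grasp point, in m); z points along the fingers, y is the line along which they close (so a half turn about z gives the same grasp; the last joint's range is limited). The gripper opens to 85 mm and grips with 20 to 120 N. Pads are 22 mm wide; open, the fingers measure 114 mm over their backs; the gripper's body (76 mm by 85 mm) begins 54 mm behind the grasp point. The pads swing forward as they close: fully open they stand 13 mm farther back than shut.
Start: joints at [1.194, 0.313, 0.046, 1.304, 0, 1.431], TCP at [0.135, 0.559, 0.231] pointing down, gripper open.
Joint ranges: [-2.76, 2.76], [-0.86, 1.69], [-1.03, 1.26], [-2.2, 2.34], [-1.47, 1.5], [-3.14, 3.14]. Speed limits (rad/s): [2.57, 2.57, 3.14, 3.14, 3.14, 3.14].

INTERFACE

Orientations are given as a unit quaternion [w, x, y, z].
In Python, from workcell import sensors, imaging, workorder, env gives the robot as it stands.
- The arm moves only by the shell command python3 -m handwheel 'ROWS' [FORCE]. ROWS is JSON, a list of rows, each a list of 5 numbers: the shift along the tool's x, y, z in mm, then the turn about the tool's z in rad, then the opening, from 0 (shut) to 1 (fully open). A call has 1 to 8 rows; each row is the pose to reach, as a shift and turn from the pose commanded when the call began, along the tool's axes at that moment; what a row does not reach only later rows make up. A row lasts 1/10 s, in which the tool goes at most 50 mm and 8.59 degrees, less where a joint would pass 70% of its speed; a pose out of reach is approached as far as the arm can. A call with a gripper value outside its range is refused whole. The fingers move at their own pace and stop on an object; FORCE is the grip in N (left out, the last holds). Time passes only in rows, so rows that repeat a pose let the fingers close. It gives the time, the measured TCP pose, the force, the opening and the grip force at its end, in the units of the state.
- sensors.get_state(): the state, without advancing time (a new reading comes with each control period).
- imaging.read_camera(name): name is "scene" or "top"; returns a dict with "color" (400x640x3 uint8, blue, green, red), "z_map" (400x640 float32, m along the optical axis (not along the pixel's ray), 0 where there is no reading), "fx", "fy", "cx", "cy" (pixels), "xyz" and "rotation" of the camera in the world. Camera axes: x right, y down, z forward; pixel columns grow to the right and rows downward; lengths in m; the calibration is good to about 2 mm. A picture is of the moment at which its call begins.
- workorder.hand_in(): hands the job in; it is judged then, once.
The state is a dict: "clock": time; "joint_pos": joint angles; "qvel": joint speeds; "tau": joint torques, N m; "tcp_pos": TCP position; "orientation": TCP orientation; "wrist_force": force on the tool from outside, world axes, zero at the start; "ft_torque": the same for the moment, N m; "finger_gap": finger opening in m; "grip_force": force on a finger pad.
Only numpy, scipy, OpenCV 4.12 (cv2) and the standard library are available. Lean on these libraries where they do the work, as an engineer would, in place of code of your own. Each camera call takes 0.05 s, during which the arm holds its last target. There are 200 camera calls.

TASK

Stand the small amber bottle upright in the rack on the inside of the mini cooler's open door, then push the door shut until its sprung latch snaps in behind the pin and the door stays closed by itself. Ease it over the latch without slamming it and without leaning on it harder than about 18 N there, and leave the other bottles, the jar and the can standing where they are.

Things in the scene. Friction and masses are not known exactly. Their poses are not given: they have to be found in the camera images.
- bottle: the bottle to load: amber glass, round, 56 mm across, 180 mm tall, 0.17 to 0.31 kg; body straight up to 105 mm, long black cap 27 mm across over the top 45 mm (a good grip). Origin at the centre of its underside, z up. The other bottles are 270 mm and taller. Bottle, jar and can stand in any order, 90 mm or more apart, on the counter right of the cooler
- cooler: white countertop mini cooler, 240 mm deep (x), 260 mm wide (y), 265 mm tall, fixed. Origin at the centre of its underside; x from its open front to its back, y to the hinge side (left for one looking in), z up. Front plane at x = -0.120
- door (a joint): angle (rad) of the side-hinged door, 1.2 to 1.55 at the start, 0 = flat on the front. Upright hinge at x -0.120, y +0.125 in the cooler's frame; swings out to the front, moves easily (0.06 N m friction, no self-closing). Damped: 0.4 N m per rad/s. Latched it rests between 0.01 and 0.105, as the keeper is set; unlatched the plungers push it out to 0.15. Must not close faster than 1.5 rad/s (slam)
- door_hinge (a point): point on the hinge axis, 200 mm above the counter; its axes are the door's: x from the outer face to the inner face, y from the free edge to the hinge, z up. The door is 235 mm wide, 26 mm thick (faces 30 and 4 mm outside the hinge axis), from 15 to 245 mm above the counter
- door_rail (a point): point on the outer face of the door's black top rail, a good place to push along +x (axes as the door's): 205 mm above the counter, 165 mm from the hinge axis, 70 mm from the free edge. The rail runs from 180 to 245 mm above the counter. Below 155 mm a bar handle stands 40 mm off the face near the free edge. Pressing it with more than 22 N below 0.18 rad spoils the job
- door_rack (a point): centre of the inner floor of the grey rack on the door's inner face, 58 mm above the counter: one open-topped pocket 72 x 72 mm inside, walls 4 mm thick, 45 mm above that floor. Axes as the door's; 40 mm from the inner face, 115 mm from the hinge. The door's top is 187 mm, the underside of the cooler's roof 193 mm above this floor
- latch_tip (a point): end of the steel latch tongue, 211 mm above the counter, 12 mm beyond the door's free edge. The tongue is 22 mm high, 16 mm thick, bevelled on the side that leads in closing, flat on the other. It rides over an upright steel pin, 5 mm thick, in the keeper bracket beside the opening, and snaps out behind it
- latch (a joint): how far the latch tongue is pressed into the door (m): 0 out, 0.012 fully in; spring 3 N, 4.5 N when pressed. It meets the pin at 0.06 to 0.155 rad of door angle, is pressed in by 6 mm or more over the next 0.05 rad, then snaps out at 0.01 to 0.105 rad. Keeper pin and stop are set together in depth anew each time over 22 mm and are not measured, so the angle of the snap is not known beforehand
- plunger (a joint): how far the two rubber push-out plungers in the cooler's front are pressed in (m); 4 N at first touch (0.15 rad), 0.3 N/mm, 50 mm from the hinge. With the latch the push at the rail grows to some 8 to 16 N (with drag), falls by half or more as the bevel passes the pin; the snap comes within 4 mm more of travel, and 2 mm after it the door meets the keeper's hard rubber stop, where force climbs steeply
- can: bystander: aluminium drinks can, 66 mm across, 115 mm tall; origin at the centre of its underside, z up
- jar: bystander: amber jar with a black lid, 64 mm across, 100 mm tall; origin at the centre of its underside, z up
- tall_amber: bystander: amber spirits bottle, 76 mm across, 280 mm tall, further back; origin at the centre of its underside, z up
- tall_clear: bystander: clear spirits bottle, 72 mm across, 270 mm tall, further back; origin at the centre of its underside, z up
Things that resemble listed ones, but are neither listed nor needed, are in the scene too. What is shaped like the bottle but blue is not meant.

How it is judged:
On the way, in this order (a step that is already met when the one before it is completed fails the run):
1. the bottle stands upright in the door rack, let go, with the door still open (x of bottle in the frame of door_rack between -0.014 and 0.014 m and y of bottle in the frame of door_rack between -0.014 and 0.014 m and z of bottle in the frame of door_rack between -0.008 and 0.008 m and angle between bottle's own z axis and vertical below 0.2 rad and contact force between the fingers and bottle below 0.05 N and value of joint door above 0.3 rad), for 0.2 s.
2. the door stays shut by itself, let go and at rest, the latch out behind the pin and the bottle in the rack (value of joint door below 0.113 rad and value of joint latch below 0.002 m and x of bottle in the frame of door_rack between -0.014 and 0.014 m and y of bottle in the frame of door_rack between -0.014 and 0.014 m and z of bottle in the frame of door_rack between -0.008 and 0.008 m and angle between bottle's own z axis and vertical below 0.2 rad and velocity of joint door between -0.03 and 0.03 rad/s and contact force between each of the fingers, the arm and door below 0.05 N), for 0.3 s.
At the end, for the whole second after the job is handed in: The bottle stands upright (within 0.2 rad) on the floor of the door rack (within 14 mm of its centre); the door is shut and at rest (angle below 0.113 rad) with the latch tongue out to within 2 mm behind the keeper's pin, so that it stays shut by itself (value of joint door below 0.113 rad and value of joint latch below 0.002 m and x of bottle in the frame of door_rack between -0.014 and 0.014 m and y of bottle in the frame of door_rack between -0.014 and 0.014 m and z of bottle in the frame of door_rack between -0.008 and 0.008 m and angle between bottle's own z axis and vertical below 0.2 rad and velocity of joint door between -0.03 and 0.03 rad/s); the robot touches nothing.
It fails at once if the door or what it carries is pressed with more than 22 N while it is nearly shut (below 0.18 rad) (value of joint door below 0.18 rad and contact force between any of the fingers, the arm and door above 22 N).
It fails at once if the door is slammed (closing faster than 1.5 rad/s) (velocity of joint door below -1.5 rad/s).
It fails at once if one of the other bottles, the jar or the can is moved by more than 30 mm or tipped (distance of any of can, jar, tall_amber, tall_clear from where it was at the start of the episode above 0.03 m or angle between any of can, jar, tall_amber, tall_clear's own z axis and vertical above 0.3 rad).
It also fails if it takes over 72 s, if anything falls off the work surface, if the arm or the gripper's body presses on something with over 40 N, if the wrist force passes 120 N, or if a joint passes its speed limit or range.

## Working session

There is one attempt and no reset: what is moved stays moved. The work goes in short steps, Python scripts to look and compute and a shell command to move; the robot and the scene stay as the last step left them, time stands still between calls to the robot, and variables do not carry over. Pictures are saved under pics/ and viewed, at most 10 in all, crops included, and the job is handed in when it is done.

```bash
ls; mkdir -p pics; cat > h.py <<'E'
import numpy as np, cv2
from workcell import sensors, imaging, workorder, env
def pts(c):
    z=c["z_map"]; v,u=np.mgrid[:z.shape[0],:z.shape[1]]
    p=np.stack([(u-c["cx"])/c["fx"]*z,(v-c["cy"])/c["fy"]*z,z],-1)
    R=np.array(c["rotation"]); 
    if R.shape!=(3,3):
        from scipy.spatial.transform import Rotation as Q
        R=Q.from_quat(np.roll(R,-1)).as_matrix()
    w=p@R.T+np.array(c["xyz"]); w[z==0]=np.nan
    return w
E
python3 - <<'E'
from h import *
import pickle
for n in("scene","top"):
    c=imaging.read_camera(n); pickle.dump(c,open(f"pics/{n}0.pkl","wb")); cv2.imwrite(f"pics/{n}0.png",c["color"])
    print(n,c["fx"],c["cx"],c["cy"],c["xyz"],np.round(c["rotation"],3).tolist())
print(sensors.get_state())
E
```

```text
pics
scene 495.86888766939586 314.9948191691929 205.61238616771752 [0.21917402 0.048475   1.45251243] [0.092, -0.554, 0.818, -0.128]
top 508.2402266457443 319.41544894596734 198.24907785356132 [ 0.48374715 -0.12455194  1.22654479] [0.051, -0.698, 0.714, -0.035]
{'clock': 0.1, 'joint_pos': array([1.19437165e+00, 3.13911734e-01, 4.50617198e-02, 1.30358234e+00,
       3.80025754e-05, 1.43118474e+00]), 'qvel': array([ 0.00089216, -0.00127783,  0.00295745, -0.00071017, -0.00021399,
        0.00094326]), 'tau': array([ 2.32548264e-03, -4.81724846e+01,  2.99245155e+01,  1.26843271e-02,
       -1.48960908e-04,  8.37266555e-06]), 'tcp_pos': array([0.13473192, 0.55851814, 0.23049313]), 'orientation': array([-2.27100029e-04,  1.18130032e-01,  9.92997798e-01, -7.86084895e-04]), 'wrist_force': array([ 0.59064506, -0.14353881, -0.44648402]), 'ft_torque': array([-0.01319028, -0.01861789,  0.00808573]), 'grip_force': 0.0, 'finger_gap': 0.08531183783714946}
```

View pics/scene0.png

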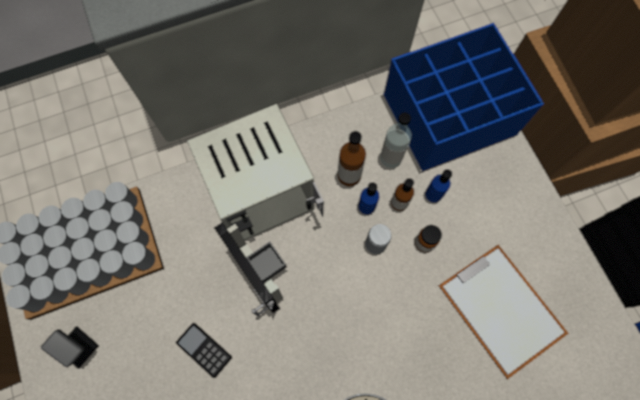

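View pics/top0.png

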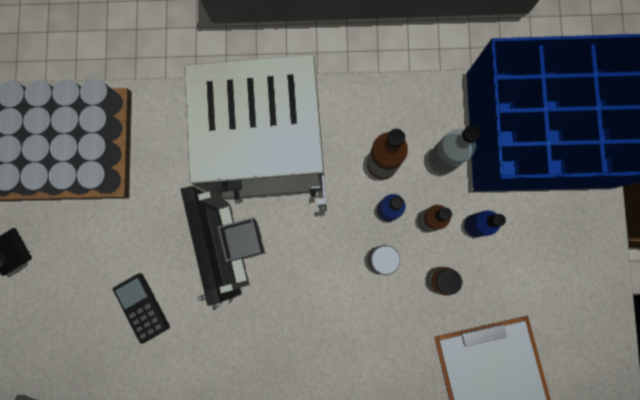

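Candidates for the bottle, in the scene image: small amber (404,194), blue (369,199), blue (439,186), amber jar (429,237) and tall amber (351,160). The one at (404,194), top image (437,217), fits because it is small, amber and has a long black cap. I'll confirm it in a crop and measure it.

```bash
python3 - <<'E'
from h import *
import pickle
T=pickle.load(open("pics/top0.pkl","rb")); S=pickle.load(open("pics/scene0.pkl","rb"))
cv2.imwrite("pics/crop.png",np.hstack([cv2.resize(T["color"][170:310,340:520],None,fx=2.2,fy=2.2,interpolation=2),cv2.resize(S["color"][140:280,330:510],None,fx=2.2,fy=2.2,interpolation=2)]))
W={"top":pts(T),"scene":pts(S)}
for n,c in (("top",T),("scene",S)):
    w=W[n]
    print(n,"table",np.nanmedian(w[330:360,250:330,2]) if n=="top" else np.nanmedian(w[330:380,250:320,2]))
    X,Y,Z=w[...,0],w[...,1],w[...,2]
    for lo,hi in((.165,.2),(.09,.125),(.25,.3)):
        m=((Z>lo)&(Z<hi)&(X>.2)&(X<1)).astype(np.uint8)
        k,l,st,ce=cv2.connectedComponentsWithStats(m)
        for i in range(1,k):
            if st[i,4]>25:
                q=w[l==i]; print(lo,st[i].tolist(),ce[i].round(),"med",np.nanmedian(q,0).round(3),"min",q.min(0).round(3),"max",q.max(0).round(3),c["color"][l==i].mean(0).round())
    # cooler roof and door top
    for lo,hi in((.255,.275),(.236,.252)):
        m=((Z>lo)&(Z<hi)&(Y>.0)).astype(np.uint8)
        k,l,st,ce=cv2.connectedComponentsWithStats(m)
        for i in range(1,k):
            if st[i,4]>60:
                q=w[l==i]; r=cv2.minAreaRect(q[:,:2].astype(np.float32)); print("rect",lo,st[i].tolist(),[np.round(x,3) for x in r],np.round(cv2.boxPoints(r),3).tolist(),np.median(q[:,2]))
E
```

```text
top table -0.0020742630516865646
0.165 [486, 34, 154, 147, 6084] [556. 103.] med [ 0.795 -0.59   0.172] min [ 0.641 -0.796  0.165] max [ 0.943 -0.468  0.2  ] [79. 32. 11.]
0.165 [442, 129, 34, 33, 619] [457. 147.] med [ 0.709 -0.387  0.179] min [ 0.686 -0.433  0.165] max [ 0.755 -0.364  0.2  ] [93. 94. 84.]
0.165 [372, 132, 36, 36, 627] [388. 153.] med [ 0.699 -0.242  0.184] min [ 0.677 -0.289  0.165] max [ 0.751 -0.215  0.2  ] [22. 37. 59.]
0.165 [199, 183, 9, 11, 53] [204. 188.] med [0.639 0.136 0.184] min [0.627 0.13  0.165] max [0.65  0.146 0.198] [50. 53. 52.]
0.165 [201, 193, 23, 94, 238] [212. 233.] med [0.549 0.119 0.189] min [0.437 0.098 0.165] max [0.627 0.14  0.2  ] [29. 31. 30.]
0.165 [390, 196, 14, 13, 142] [397. 202.] med [ 0.601 -0.263  0.178] min [ 0.588 -0.275  0.165] max [ 0.614 -0.249  0.183] [40. 37. 36.]
0.165 [438, 208, 14, 13, 149] [445. 214.] med [ 0.574 -0.359  0.178] min [ 0.561 -0.373  0.166] max [ 0.587 -0.348  0.182] [34. 34. 35.]
0.165 [491, 214, 15, 13, 158] [498. 220.] med [ 0.559 -0.468  0.178] min [ 0.547 -0.482  0.165] max [ 0.572 -0.456  0.183] [32
[... 9806 characters left out ...]
] [354. 138.] med [ 0.713 -0.248  0.28 ] min [ 0.699 -0.266  0.251] max [ 0.734 -0.233  0.288] [36. 39. 43.]
rect 0.255 [187, 117, 88, 103, 5201] [array([0.764, 0.076]), array([0.243, 0.163]), np.float64(2.824)] [[0.6389999985694885, 0.1509999930858612], [0.6470000147819519, -0.010999999940395355], [0.8889999985694885, 0.0010000000474974513], [0.8809999823570251, 0.16300000250339508]] 0.2662553938850709
rect 0.236 [213, 219, 60, 85, 992] [array([0.524, 0.134]), array([0.238, 0.036]), np.float64(10.744)] [[0.40299999713897705, 0.1289999932050705], [0.4099999964237213, 0.09399999678134918], [0.6439999938011169, 0.1379999965429306], [0.6370000243186951, 0.17399999499320984]] 0.24594831289718133
```

View pics/crop.png

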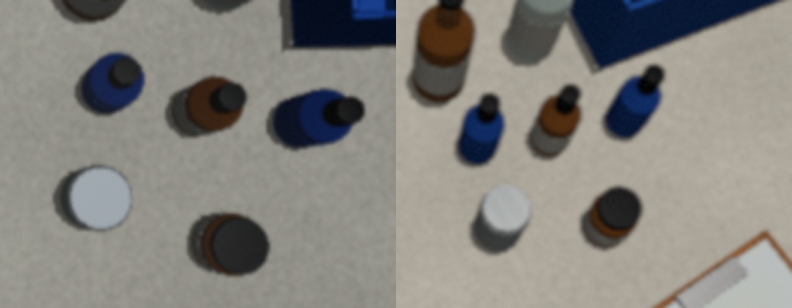

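The crop confirms it: the amber bottle with the long black cap stands between the two blue ones, at top (437,217). Next I refine the cooler, door and rack geometry.

```bash
cat >> h.py <<'E'
def rect(q):
    r=cv2.minAreaRect(q[:,:2].astype(np.float32)); return [np.round(x,4) for x in r],np.round(cv2.boxPoints(r),3).tolist()
E
python3 - <<'E'
from h import *
import pickle
for n in("top","scene"):
    c=pickle.load(open(f"pics/{n}0.pkl","rb")); w=pts(c); X,Y,Z=np.moveaxis(w,-1,0)
    print(n)
    print(" roof",rect(w[(Z>.255)&(Z<.277)&(Y>-.13)&(Y<.18)&(X>.6)]))
    print(" rackrim",rect(w[(Z>.094)&(Z<.112)&(Y>.025)&(Y<.135)&(X>.47)&(X<.6)]))
    m=(Z>.055)&(Z<.062)&(Y>.03)&(Y<.14)&(X>.47)&(X<.6); print(" rackfloor",m.sum(),rect(w[m]) if m.sum()>10 else 0)
    for zl in((.239,.252),(.2425,.248)):
        q=w[(Z>zl[0])&(Z<zl[1])&(Y>.08)&(Y<.19)&(X<.66)]; print(" door",len(q),rect(q))
        # per x-slice centre
        xs=np.arange(.43,.62,.02); ym=[(q[abs(q[:,0]-x)<.01,1].min(),q[abs(q[:,0]-x)<.01,1].max()) for x in xs]
        ym=np.array(ym); print("  slopes",np.polyfit(xs,ym[:,0],1).round(3),np.polyfit(xs,ym[:,1],1).round(3))
    q=w[(Z>.195)&(Z<.225)&(X<.45)&(X>.36)&(Y<.13)&(Y>.05)]; print(" latch",len(q),q.mean(0) if len(q) else 0, q.min(0) if len(q) else 0)
E
```

```text
top
 roof ([array([0.7645, 0.0241]), array([0.2404, 0.2604]), np.float64(3.2414)], [[0.6370000243186951, 0.1469999998807907], [0.6520000100135803, -0.11299999803304672], [0.8920000195503235, -0.0989999994635582], [0.8769999742507935, 0.16099999845027924]])
 rackrim ([array([0.5269, 0.082 ]), array([0.0953, 0.089 ]), np.float64(13.8605)], [[0.4699999988079071, 0.11400000005960464], [0.4909999966621399, 0.027000000700354576], [0.5839999914169312, 0.05000000074505806], [0.5630000233650208, 0.13699999451637268]])
 rackfloor 541 ([array([0.5374, 0.084 ]), array([0.1137, 0.0878]), np.float64(13.6507)], [[0.47200000286102295, 0.11299999803304672], [0.49300000071525574, 0.02800000086426735], [0.6029999852180481, 0.054999999701976776], [0.5820000171661377, 0.14000000059604645]])
 door 1647 ([array([0.5207, 0.1308]), array([0.2364, 0.0361]), np.float64(10.9141)], [[0.4009999930858612, 0.12600000202655792], [0.40799999237060547, 0.09099999815225601], [0.6399999856948853, 0.13500000536441803], [0.6330000162124634, 0.17100000381469727]])
  slopes [ 0.239 -0.009] [0.236 0.023]
 door 1064 ([array([
[... 1110 characters left out ...]
142, 0.12800000607967377]])
 door 987 ([array([0.5236, 0.1337]), array([0.2383, 0.0363]), np.float64(10.7443)], [[0.40299999713897705, 0.1289999932050705], [0.4099999964237213, 0.09399999678134918], [0.6439999938011169, 0.1379999965429306], [0.6370000243186951, 0.17399999499320984]])
  slopes [ 0.244 -0.008] [0.242 0.022]
 door 734 ([array([0.5229, 0.1336]), array([0.2368, 0.0363]), np.float64(10.7443)], [[0.40299999713897705, 0.1289999932050705], [0.4099999964237213, 0.09399999678134918], [0.6430000066757202, 0.1379999965429306], [0.6359999775886536, 0.17399999499320984]])
  slopes [ 0.243 -0.007] [0.242 0.022]
 latch 103 [0.42227828 0.09622232 0.21735021] [0.39443266 0.07416476 0.1952397 ]
```

```bash
cat > to.py <<'E'
import sys; from h import *
from scipy.spatial.transform import Rotation as Q
def to(x,y,z,yaw):
    s=sensors.get_state(); R=Q.from_quat(np.roll(s["orientation"],-1)).as_matrix()
    d=R.T@(np.array([x,y,z])-s["tcp_pos"])*1e3
    cur=np.arctan2(R[1,1],R[0,1]); t=-((np.radians(yaw)-cur+np.pi)%(2*np.pi)-np.pi)
    print("t %.2f tcp"%s["clock"],s["tcp_pos"].round(4),"yaw %.2f"%np.degrees(cur),"tilt",R[:,2].round(3),"-> shift",d.round(1),"turn %.3f"%t,"j",s["joint_pos"].round(2),"F",s["wrist_force"].round(2))
if __name__=="__main__":
    a=list(map(float,sys.argv[1:])); [to(*a[i:i+4]) for i in range(0,len(a),4)]
E
python3 to.py .42 .15 .36 40  .5745 -.358 .30 13.55
```

```text
t 0.10 tcp [0.1347 0.5585 0.2305] yaw 76.43 tilt [-0.001 -0.002 -1.   ] -> shift [-373.1 -330.4 -129.1] turn 0.636 j [1.19 0.31 0.05 1.3  0.   1.43] F [ 0.59 -0.14 -0.45]
t 0.10 tcp [0.1347 0.5585 0.2305] yaw 76.43 tilt [-0.001 -0.002 -1.   ] -> shift [-642.5 -787.9  -68.4] turn 1.097 j [1.19 0.31 0.05 1.3  0.   1.43] F [ 0.59 -0.14 -0.45]
```

```bash
python3 -m handwheel '[[-30,-20,-50,0,0.7],[-60,-40,-100,0.1,0.7],[-100,-75,-130,0.2,0.7],[-150,-115,-130,0.3,0.7],[-200,-160,-130,0.4,0.7],[-250,-210,-130,0.5,0.7],[-300,-260,-130,0.6,0.7],[-350,-310,-130,0.6,0.7]]'; python3 to.py .5745 -.358 .30 13.55
```

```text
clock: 0.9
tcp_pos: [0.3388, 0.2763, 0.3598]
orientation: [0.0, 0.407, 0.913, 0.0]
wrist_force: [0.9, 0.2, -0.1]
finger_gap: 0.0597
grip_force: 0.0
t 0.90 tcp [0.3388 0.2763 0.3598] yaw 41.96 tilt [ 0.  0. -1.] -> shift [-629.3 -248.8   59.8] turn 0.496 j [0.5  0.04 0.02 1.56 0.   1.34] F [ 0.94  0.24 -0.12]
```

```bash
python3 -m handwheel '[[-45,-20,0,0.1,0.7],[-90,-40,0,0.2,0.7],[-140,-60,0,0.3,0.7],[-190,-80,0,0.4,0.7],[-240,-100,0,0.5,0.7],[-290,-120,0,0.5,0.7],[-340,-140,0,0.5,0.7],[-390,-160,0,0.5,0.7]]'; python3 -m handwheel '[[0,0,0,0,0.7],[0,0,0,0,0.7]]' ; python3 to.py .5745 -.358 .22 13.55
```

```text
clock: 1.7
tcp_pos: [0.4728, -0.0991, 0.3597]
orientation: [-0.0, 0.62, 0.785, 0.0]
wrist_force: [0.2, 1.2, -0.4]
finger_gap: 0.0596
grip_force: 0.0
clock: 1.9
tcp_pos: [0.4725, -0.098, 0.3589]
orientation: [-0.001, 0.621, 0.784, -0.0]
wrist_force: [0.4, 0.8, -0.4]
finger_gap: 0.06
grip_force: 0.0
t 1.90 tcp [ 0.4725 -0.098   0.3589] yaw 13.24 tilt [-0.002  0.001 -1.   ] -> shift [-276.6   40.   138.4] turn -0.005 j [-0.37  0.13  0.12  1.56  0.    0.97] F [ 0.35  0.84 -0.38]
```

```bash
python3 -m handwheel '[[-48,7,0,0,0.7],[-96,14,10,0,0.7],[-144,21,30,0,0.7],[-192,28,60,0,0.7],[-240,35,90,0,0.7],[-276,40,115,0,0.7],[-276,40,138,0,0.7],[-276,40,138,0,0.7]]'; python3 -m handwheel '[[0,0,0,0,0.7],[0,0,0,0,0.7]]' ; python3 to.py .5745 -.358 .143 13.55; python3 - <<'E'
from h import *
c=imaging.read_camera("top"); s=imaging.read_camera("scene"); cv2.imwrite("pics/g1.png",np.hstack([cv2.resize(c["color"][150:290,340:520],None,fx=2.2,fy=2.2),cv2.resize(s["color"][130:270,320:500],None,fx=2.2,fy=2.2)]))
E
```

```text
clock: 2.7
tcp_pos: [0.5742, -0.3544, 0.2162]
orientation: [-0.005, 0.62, 0.785, 0.0]
wrist_force: [0.6, 0.4, 0.3]
finger_gap: 0.0597
grip_force: 0.0
clock: 2.9
tcp_pos: [0.5764, -0.3547, 0.2246]
orientation: [0.001, 0.619, 0.785, 0.0]
wrist_force: [-0.4, -0.5, 0.6]
finger_gap: 0.0599
grip_force: 0.0
t 2.90 tcp [ 0.5764 -0.3547  0.2246] yaw 13.52 tilt [ 0.002 -0.001 -1.   ] -> shift [-2.6 -2.8 81.6] turn -0.000 j [-0.67  0.52  0.34  1.39  0.    0.66] F [-0.39 -0.49  0.6 ]
```

View pics/g1.png

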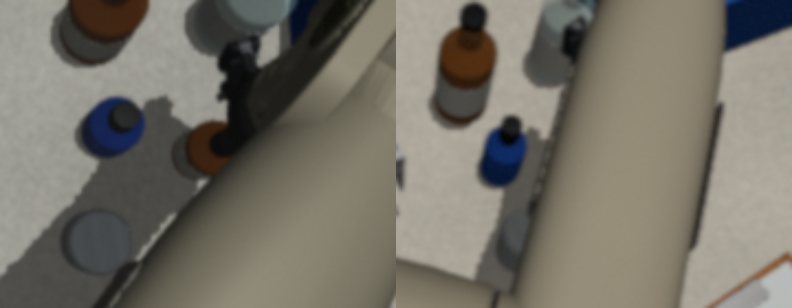

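The fingers straddle the amber cap (left crop (235,130)), and the neighbours are clear. I'll descend and grip.

```bash
python3 -m handwheel '[[-2,-3,20,0,0.7],[-2,-3,40,0,0.7],[-2,-3,60,0,0.7],[-2,-3,80,0,0.7],[-2,-3,80,0,0.7],[-2,-3,80,0,0.7]]'; python3 to.py .5745 -.358 .143 13.55
```

```text
clock: 3.6
tcp_pos: [0.5735, -0.3585, 0.1434]
orientation: [0.001, 0.619, 0.785, 0.0]
wrist_force: [0.2, 0.2, 0.8]
finger_gap: 0.0598
grip_force: 0.0
t 3.60 tcp [ 0.5735 -0.3585  0.1434] yaw 13.44 tilt [ 0.001 -0.001 -1.   ] -> shift [0.3 1.1 0.4] turn -0.002 j [-0.68  0.54  0.18  1.21  0.    0.66] F [0.2  0.23 0.79]
```

```bash
python3 -m handwheel '[[0,0,0,0,0.5],[0,0,0,0,0.4],[0,0,0,0,0.2],[0,0,0,0,0],[0,0,0,0,0],[0,0,0,0,0]]' 40; python3 -m handwheel '[[0,0,-15,0,0],[0,0,-40,0,0],[0,0,-80,0,0],[0,0,-120,0,0],[0,0,-160,0,0],[0,0,-160,0,0],[0,0,-160,0,0]]'; python3 to.py .536 .082 .305 13.55
```

```text
clock: 4.2
tcp_pos: [0.5735, -0.3595, 0.1435]
orientation: [0.001, 0.62, 0.785, -0.0]
wrist_force: [-1.1, 0.5, 5.2]
finger_gap: 0.0261
grip_force: 39.4
clock: 4.9
tcp_pos: [0.5737, -0.3592, 0.3026]
orientation: [0.001, 0.62, 0.785, 0.0]
wrist_force: [0.1, 0.2, -2.7]
finger_gap: 0.0263
grip_force: 39.8
t 4.90 tcp [ 0.5737 -0.3592  0.3026] yaw 13.40 tilt [ 0.002 -0.001 -1.   ] -> shift [437.9  65.6  -3. ] turn -0.003 j [-0.68  0.53  0.55  1.59  0.    0.66] F [ 0.13  0.23 -2.69]
```

```bash
python3 -m handwheel '[[0,0,-35,0,0],[15,0,-60,0,0],[60,5,-60,0,0],[110,15,-60,0,0],[160,25,-60,0,0],[210,30,-60,0,0],[260,40,-60,0,0],[310,45,-60,0,0]]'; python3 -m handwheel '[[35,5,0,0,0],[70,10,0,0,0],[100,15,0,0,0],[120,18,0,0,0],[126,20,0,0,0],[126,20,0,0,0],[126,20,0,0,0]]';python3 to.py .536 .082 .26 13.55; python3 - <<'E'
from h import *
import pickle
for n in("top","scene"):
    c=imaging.read_camera(n); cv2.imwrite(f"pics/{n}1.png",c["color"]); pickle.dump(c,open(f"pics/{n}1.pkl","wb"))
c=cv2.imread("pics/top1.png"); s=cv2.imread("pics/scene1.png")
cv2.imwrite("pics/r1.png",np.hstack([cv2.resize(c[170:310,170:350],None,fx=2.2,fy=2.2),cv2.resize(s[190:330,190:370],None,fx=2.2,fy=2.2)]))
E
```

```text
clock: 5.7
tcp_pos: [0.5444, -0.0482, 0.3593]
orientation: [-0.002, 0.62, 0.785, -0.001]
wrist_force: [0.4, 0.1, -2.2]
finger_gap: 0.0261
grip_force: 39.9
clock: 6.4
tcp_pos: [0.5356, 0.0762, 0.3608]
orientation: [-0.001, 0.62, 0.785, -0.001]
wrist_force: [-0.4, 0.3, -1.0]
finger_gap: 0.026
grip_force: 39.9
t 6.40 tcp [0.5356 0.0762 0.3608] yaw 13.38 tilt [-0.002 -0.    -1.   ] -> shift [  5.5   1.9 100.8] turn -0.003 j [-0.01  0.25  0.27  1.6  -0.    1.33] F [-0.44  0.34 -0.96]
```

View pics/r1.png

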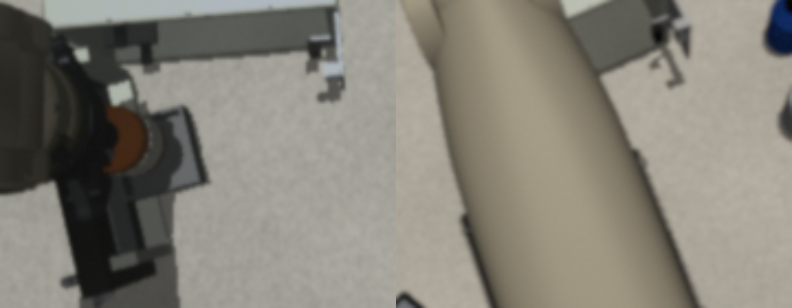

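The bottle (left crop (130,140)) hangs upright, and the rack rim shows just beside it at (180,150). I'll centre it over the rack, then lower.

```bash
python3 -m handwheel '[[6,2,25,0,0],[6,2,60,0,0],[6,2,97,0,0],[6,2,97,0,0],[6,2,97,0,0]]'; python3 to.py .536 .082 .204 13.55; python3 - <<'E'
from h import *
c=imaging.read_camera("top");w=pts(c);X,Y,Z=np.moveaxis(w,-1,0)
b,g,r=[c["color"][...,i].astype(int) for i in range(3)]
m=(r>b+18)&(X>.45)&(X<.62)&(Y>0)&(Y<.13)&(Z>.1)
q=w[m]; print(m.sum(),q.min(0),q.max(0))
for lo,hi in((.14,.16),(.16,.18),(.18,.2),(.2,.215),(.215,.23)):
    k=(q[:,2]>lo)&(q[:,2]<hi)
    if k.sum()>8:
        print(lo,k.sum(),[np.round(v,3) for v in cv2.minEnclosingCircle(q[k][:,:2].astype(np.float32))],q[k].min(0).round(3),q[k].max(0).round(3))
print("rim",rect(w[(Z>.094)&(Z<.112)&(Y>.025)&(Y<.06)&(X>.48)&(X<.6)]))
E
```

```text
clock: 7.0
tcp_pos: [0.5361, 0.0825, 0.2652]
orientation: [-0.0, 0.62, 0.784, -0.0]
wrist_force: [0.2, -0.0, -0.2]
finger_gap: 0.0262
grip_force: 40.2
t 7.00 tcp [0.5361 0.0825 0.2652] yaw 13.33 tilt [-0.001 -0.    -1.   ] -> shift [-0.5 -0.1 61.2] turn -0.004 j [0.   0.24 0.03 1.36 0.   1.34] F [ 0.24 -0.02 -0.15]
9650 [0.45000657 0.03538662 0.21822662] [0.58022327 0.12670325 0.7547202 ]
0.215 89 [array([0.538, 0.076]), np.float64(0.026)] [0.512 0.053 0.218] [0.564 0.08  0.23 ]
rim ([array([0.5406, 0.0461]), array([0.0268, 0.0818]), np.float64(89.746)], [[0.5, 0.032999999821186066], [0.5820000171661377, 0.032999999821186066], [0.5820000171661377, 0.05900000035762787], [0.5, 0.05999999865889549]])
```

```bash
python3 -m handwheel '[[-1,0,20,0,0],[-1,0,38,0,0],[-1,0,50,0,0],[-1,0,56,0,0],[-1,0,56,0,0]]'; python3 -m handwheel '[[0,0,2,0,0],[0,0,2,0,0]]'; python3 -m handwheel '[[0,0,2,0,0],[0,0,2,0,0]]'
```

```text
clock: 7.55
tcp_pos: [0.5369, 0.0822, 0.2093]
orientation: [0.0, 0.62, 0.785, 0.0]
wrist_force: [0.1, -0.9, -1.3]
finger_gap: 0.0262
grip_force: 40.2
clock: 7.75
tcp_pos: [0.537, 0.0823, 0.2076]
orientation: [0.0, 0.62, 0.785, 0.0]
wrist_force: [0.1, 0.4, -2.4]
finger_gap: 0.026
grip_force: 40.2
clock: 7.95
tcp_pos: [0.5366, 0.0823, 0.205]
orientation: [0.0, 0.62, 0.785, 0.0]
wrist_force: [-0.3, -0.7, -1.9]
finger_gap: 0.0264
grip_force: 40.2
```

```bash
for i in 1 2 3; do python3 -m handwheel '[[0,0,2,0,0],[0,0,2,0,0]]' | egrep 'tcp|wrist'; done
```

```text
tcp_pos: [0.5364, 0.0823, 0.2026]
wrist_force: [-0.5, 0.2, -1.8]
tcp_pos: [0.5364, 0.0823, 0.2006]
wrist_force: [0.3, -0.3, -1.3]
tcp_pos: [0.5368, 0.0821, 0.2004]
wrist_force: [-2.3, -0.2, 6.5]
```

Contact with the rack floor (6.5 N at TCP z 0.200, expected 0.2015). I'll release and rise.

```bash
python3 -m handwheel '[[0,0,-1,0,0.36],[0,0,-1,0,0.42],[0,0,-1,0,0.55],[0,0,-1,0,0.6],[0,0,-1,0,0.6],[0,0,-1,0,0.6]]'; python3 -m handwheel '[[0,0,-15,0,0.6],[0,0,-35,0,0.6],[0,0,-70,0,0.6],[0,0,-115,0,0.6],[0,0,-160,0,0.6],[-40,0,-160,0,0.6],[-90,0,-160,0,0.6],[-90,0,-160,0,0.6]]'; python3 -m handwheel '[[-50,-30,0,0,0.6],[-100,-80,0,0,0.6],[-100,-130,0,0,0.6],[-100,-130,0,0,0.3],[-100,-130,0,0,0]]'; python3 - <<'E'
from h import *
import pickle
for n in("top","scene"):
    c=imaging.read_camera(n); cv2.imwrite(f"pics/{n}2.png",c["color"]); pickle.dump(c,open(f"pics/{n}2.pkl","wb"))
    w=pts(c);X,Y,Z=np.moveaxis(w,-1,0)
    q=w[(Z>.23)&(Z<.242)&(Y>.05)&(Y<.105)&(X>.50)&(X<.58)]; print(n,"cap",len(q),rect(q) if len(q) else 0)
    m=(Z>.094)&(Z<.112)&(Y>.02)&(Y<.135)&(X>.47)&(X<.6); print("rim",rect(w[m]))
c=cv2.imread("pics/top2.png"); s=cv2.imread("pics/scene2.png")
cv2.imwrite("pics/r2.png",np.hstack([cv2.resize(c[170:310,170:350],None,fx=2.2,fy=2.2),cv2.resize(s[190:330,190:370],None,fx=2.2,fy=2.2)]))
E
python3 to.py .5 .5 .3 0
```

```text
clock: 9.15
tcp_pos: [0.5365, 0.0823, 0.1998]
orientation: [-0.0, 0.62, 0.785, -0.0]
wrist_force: [-0.2, 0.1, 0.6]
finger_gap: 0.0513
grip_force: 0.0
clock: 9.95
tcp_pos: [0.5588, -0.01, 0.3594]
orientation: [0.001, 0.622, 0.783, -0.0]
wrist_force: [0.4, 0.3, -0.8]
finger_gap: 0.0509
grip_force: 0.0
clock: 10.45
tcp_pos: [0.4518, -0.1336, 0.3604]
orientation: [-0.0, 0.621, 0.784, -0.0]
wrist_force: [0.2, -0.3, 0.4]
finger_gap: 0.0233
grip_force: 0.0
top cap 150 ([array([0.5387, 0.0796]), array([0.0252, 0.0261]), np.float64(31.4574)], [[0.5210000276565552, 0.08399999886751175], [0.5350000262260437, 0.06199999898672104], [0.5559999942779541, 0.07500000298023224], [0.5429999828338623, 0.09700000286102295]])
rim ([array([0.527 , 0.0816]), array([0.095 , 0.0884]), np.float64(14.0201)], [[0.4699999988079071, 0.11299999803304672], [0.492000013589859, 0.027000000700354576], [0.5839999914169312, 0.05000000074505806], [0.5619999766349792, 0.13600000739097595]])
scene cap 90 ([array([0.5404, 0.0831]), array([0.0248, 0.0247]), np.float64(22.3995)], [[0.5239999890327454, 0.09000000357627869], [0.5339999794960022, 0.06700000166893005], [0.5569999814033508, 0.07599999755620956], [0.546999990940094, 0.0989999994635582]])
rim ([array([0.5368, 0.0822]), array([0.0817, 0.0797]), np.float64(13.2769)], [[0.4880000054836273, 0.1120000034570694], [0.5059999823570251, 0.03400000184774399], [0.5860000252723694, 0.05299999937415123], [0.5669999718666077, 0.12999999523162842]])
t 10.55 tcp [ 0.4541 -0.1327  0.3601] yaw 13.34 tilt [ 0.001  0.    -1.   ] -> shift [605.  190.6  60.2] turn 0.233 j [-0.45  0.11  0.1   1.56  0.    0.88] F [-0.44  0.22  0.8 ]
```

View pics/r2.png

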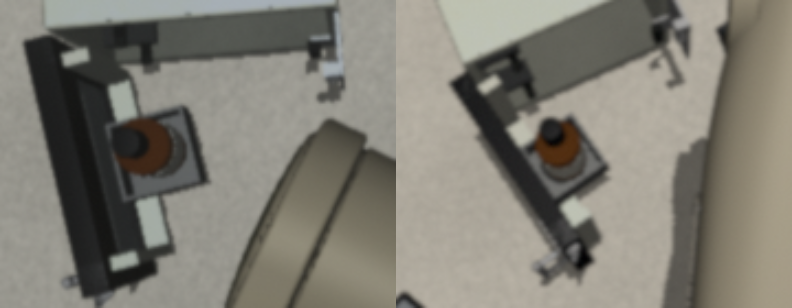

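The bottle stands in the rack, its cap at (130,140) in the left crop, centred to within 4 mm. Next I go over the door to the outside of its rail.

```bash
cat > door.py <<'E'
import sys; from to import *
H=np.array([.6387,.1436]); A=np.radians(3.2)
def tcp(th,off,z):   # off: TCP beyond outer face, m
    y=np.array([np.cos(A-th+np.pi/2),np.sin(A-th+np.pi/2)]); x=np.array([np.cos(A-th),np.sin(A-th)])
    p=H-.165*y-(.030+off)*x; return [*p,z,np.degrees(A-th)+90]
def where():  # door angle implied by TCP if touching with 11 mm offset (tool turned with door)
    s=sensors.get_state(); v=s["tcp_pos"][:2]-H; r=np.hypot(*v)
    b=np.arctan2(-v[0]*np.cos(A)-v[1]*np.sin(A), v[0]*np.sin(A)-v[1]*np.cos(A))
    return b-np.arcsin(.041/r), r
if __name__=="__main__":
    off,z=map(float,sys.argv[1:3]); print("theta,r",where()); 
    for t in sys.argv[3:]: print(t,end=" "); to(*tcp(float(t),off,z))
E
python3 door.py .06 .36 1.39
```

```text
theta,r (np.float64(0.5210916141538279), np.float64(0.3322626762292521))
1.39 t 10.55 tcp [ 0.4541 -0.1327  0.3601] yaw 13.34 tilt [ 0.001  0.    -1.   ] -> shift [3.156e+02 7.800e+01 2.000e-01] turn -0.004 j [-0.45  0.11  0.1   1.56  0.    0.88] F [-0.44  0.22  0.8 ]
```

```bash
python3 -m handwheel '[[45,11,0,0,0],[90,22,0,0,0],[135,33,0,0,0],[180,44,0,0,0],[230,57,0,0,0],[280,70,0,0,0],[316,78,0,0,0],[316,78,0,0,0]]'; python3 -m handwheel '[[0,0,40,0,0],[0,0,80,0,0],[0,0,120,0,0],[0,0,150,0,0],[0,0,165,0,0],[0,0,165,0,0]]'; python3 door.py .015 .195 1.39
```

```text
clock: 11.35
tcp_pos: [0.4564, 0.1986, 0.3591]
orientation: [-0.001, 0.616, 0.787, 0.0]
wrist_force: [-0.3, 0.1, -0.1]
finger_gap: -0.0
grip_force: 0.0
clock: 11.95
tcp_pos: [0.4551, 0.1928, 0.1921]
orientation: [-0.002, 0.619, 0.785, -0.002]
wrist_force: [-0.9, 0.2, 0.6]
finger_gap: -0.0002
grip_force: 0.0
theta,r (np.float64(1.6711914562791403), np.float64(0.19008503792121248))
1.39 t 11.95 tcp [0.4551 0.1928 0.1921] yaw 13.45 tilt [-0.005 -0.001 -1.   ] -> shift [-45.9   2.   -2.9] turn -0.002 j [ 0.24  0.18 -0.23  1.17  0.    1.57] F [-0.89  0.23  0.57]
```

Approach at the rail, then sweep. I'm computing the arc rows from here.

```bash
python3 -m handwheel '[[-15,1,-3,0,0],[-30,2,-3,0,0],[-40,2,-3,0,0],[-46,2,-3,0,0],[-46,2,-3,0,0]]'; python3 door.py .011 .195 1.37 1.33 1.29 1.25 1.21 1.17 1.13 1.09 | sed 's/j .*//;s/tcp.*->//'
```

```text
clock: 12.45
tcp_pos: [0.4699, 0.1481, 0.1984]
orientation: [0.0, 0.62, 0.785, 0.0]
wrist_force: [-0.3, 0.4, -0.0]
finger_gap: 0.0001
grip_force: 0.0
theta,r (np.float64(1.4081625556813735), np.float64(0.16889685376504948))
1.37 t 12.45  shift [-6.3 -2.7  3.4] turn -0.024 
1.33 t 12.45  shift [-13.   -4.    3.4] turn -0.064 
1.29 t 12.45  shift [-19.7  -5.1   3.4] turn -0.104 
1.25 t 12.45  shift [-26.4  -5.9   3.4] turn -0.144 
1.21 t 12.45  shift [-33.2  -6.5   3.4] turn -0.184 
1.17 t 12.45  shift [-40.   -6.8   3.4] turn -0.224 
1.13 t 12.45  shift [-46.8  -6.8   3.4] turn -0.264 
1.09 t 12.45  shift [-53.6  -6.5   3.4] turn -0.304
```

```bash
python3 -m handwheel '[[-4,-2,0,-0.01,0],[-8,-3,0,-0.03,0],[-13,-4,0,-0.06,0],[-20,-5,0,-0.1,0],[-26,-6,0,-0.14,0],[-33,-6.5,0,-0.18,0],[-40,-7,0,-0.22,0],[-47,-7,0,-0.26,0]]'; python3 door.py .011 .195 1.1 1.06 1.02 .98 .94 .9 .86 .82 | sed 's/j .*//;s/tcp.*->//'
```

```text
clock: 13.25
tcp_pos: [0.473, 0.1012, 0.1979]
orientation: [-0.0, 0.511, 0.859, 0.0]
wrist_force: [0.5, 1.5, 0.5]
finger_gap: 0.0001
grip_force: 0.0
theta,r (np.float64(1.134180810029543), np.float64(0.1709939339961995))
1.1 t 13.25  shift [-5.7 -0.3  2.9] turn -0.029 
1.06 t 13.25  shift [-12.3  -1.6   2.9] turn -0.069 
1.02 t 13.25  shift [-19.1  -2.7   2.9] turn -0.109 
.98 t 13.25  shift [-25.8  -3.5   2.9] turn -0.149 
.94 t 13.25  shift [-32.6  -4.    2.9] turn -0.189 
.9 t 13.25  shift [-39.4  -4.2   2.9] turn -0.229 
.86 t 13.25  shift [-46.2  -4.2   2.9] turn -0.269 
.82 t 13.25  shift [-53.   -3.8   2.9] turn -0.309
```

```bash
python3 -m handwheel '[[-6,-0.5,1,-0.03,0],[-12,-1.5,2,-0.07,0],[-19,-2.5,2,-0.11,0],[-26,-3.5,2,-0.15,0],[-33,-4,2,-0.19,0],[-39,-4,2,-0.23,0],[-46,-4,2,-0.27,0],[-53,-4,2,-0.31,0]]'; python3 door.py .011 .195 .83 .79 .75 .71 .67 .63 .59 .55 | sed 's/j .*//;s/tcp.*->//'
```

```text
clock: 14.05
tcp_pos: [0.4945, 0.0528, 0.1957]
orientation: [-0.001, 0.373, 0.928, 0.0]
wrist_force: [0.1, 1.9, 0.7]
finger_gap: -0.0002
grip_force: 0.0
theta,r (np.float64(0.8216785341886758), np.float64(0.1704008408769537))
.83 t 14.05  shift [1.4 0.7 0.8] turn 0.011 
.79 t 14.05  shift [-5.2 -0.8  0.7] turn -0.029 
.75 t 14.05  shift [-11.9  -2.1   0.7] turn -0.069 
.71 t 14.05  shift [-18.6  -3.2   0.7] turn -0.109 
.67 t 14.05  shift [-25.4  -4.    0.7] turn -0.149 
.63 t 14.05  shift [-32.2  -4.5   0.7] turn -0.189 
.59 t 14.05  shift [-39.   -4.7   0.7] turn -0.229 
.55 t 14.05  shift [-45.8  -4.7   0.7] turn -0.269
```

```bash
python3 -m handwheel '[[-5,-1,0,-0.03,0],[-12,-2,0,-0.07,0],[-19,-3,0,-0.11,0],[-25,-4,0,-0.15,0],[-32,-4.5,0,-0.19,0],[-39,-5,0,-0.23,0],[-46,-5,0,-0.27,0],[-52,-4,0,-0.31,0]]'; python3 door.py .011 .195 .53 .49 .45 .41 .37 .34 .31 .28 .25 .22| sed 's/j .*//;s/tcp.*->//'
```

```text
clock: 14.85
tcp_pos: [0.529, 0.0136, 0.1956]
orientation: [-0.001, 0.225, 0.974, -0.0]
wrist_force: [-2.8, -0.3, -0.1]
finger_gap: -0.0002
grip_force: 0.0
theta,r (np.float64(0.5131281300848286), np.float64(0.17012908292842815))
.53 t 14.85  shift [2.8 0.8 0.6] turn 0.020 
.49 t 14.85  shift [-3.8 -0.8  0.6] turn -0.020 
.45 t 14.85  shift [-10.5  -2.2   0.6] turn -0.060 
.41 t 14.85  shift [-17.2  -3.3   0.6] turn -0.100 
.37 t 14.85  shift [-23.9  -4.1   0.6] turn -0.140 
.34 t 14.85  shift [-29.   -4.6   0.6] turn -0.170 
.31 t 14.85  shift [-34.1  -4.9   0.6] turn -0.200 
.28 t 14.85  shift [-39.2  -5.    0.6] turn -0.230 
.25 t 14.85  shift [-44.3  -5.    0.6] turn -0.260 
.22 t 14.85  shift [-49.4  -4.9   0.6] turn -0.290
```

```bash
python3 -m handwheel '[[-5,-1,0,-0.03,0],[-10,-2,0,-0.06,0],[-16,-3,0,-0.1,0],[-22,-4,0,-0.13,0],[-28,-4.5,0,-0.17,0],[-33,-5,0,-0.2,0],[-38,-5,0,-0.22,0],[-41,-5,0,-0.24,0]]'; python3 -m handwheel '[[0,0,0,0,0],[0,0,0,0,0]]'; python3 door.py .011 .195 .23 .2 .17 .15 .13 | sed 's/j .*//;s/tcp.*->//'; python3 - <<'E'
from h import *
import pickle
for n in("top","scene"):
    c=imaging.read_camera(n); cv2.imwrite(f"pics/{n}3.png",c["color"]); pickle.dump(c,open(f"pics/{n}3.pkl","wb"))
c=cv2.imread("pics/top3.png"); s=cv2.imread("pics/scene3.png")
cv2.imwrite("pics/r3.png",np.hstack([cv2.resize(c[140:280,170:350],None,fx=2.2,fy=2.2),cv2.resize(s[170:310,190:370],None,fx=2.2,fy=2.2)]))
E
```

```text
clock: 15.65
tcp_pos: [0.5643, -0.0091, 0.1957]
orientation: [-0.0, 0.107, 0.994, -0.0]
wrist_force: [-0.8, -0.5, -0.4]
finger_gap: -0.0
grip_force: 0.0
clock: 15.85
tcp_pos: [0.5644, -0.0089, 0.1959]
orientation: [0.0, 0.108, 0.994, 0.0]
wrist_force: [0.1, -0.5, -0.7]
finger_gap: -0.0001
grip_force: 0.0
theta,r (np.float64(0.26495314035533535), np.float64(0.1696645278044215))
.23 t 15.85  shift [-5.8 -1.7  0.9] turn -0.043 
.2 t 15.85  shift [-10.8  -2.6   0.9] turn -0.073 
.17 t 15.85  shift [-15.9  -3.4   0.9] turn -0.103 
.15 t 15.85  shift [-19.2  -3.8   0.9] turn -0.123 
.13 t 15.85  shift [-22.6  -4.2   0.9] turn -0.143
```

View pics/r3.png

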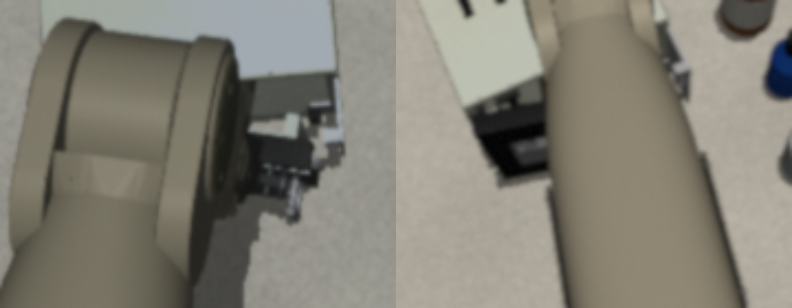

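```bash
cat > chk.py <<'E'
# exit 1 if push (world force against door normal) exceeds limit, or has dropped to under half of an earlier peak > 7 N
import sys,os; from door import *
s=sensors.get_state(); R=Q.from_quat(np.roll(s["orientation"],-1)).as_matrix(); f=R[:,0]@s["wrist_force"]
th,r=where(); print("t %.2f theta %.4f r %.4f F %.1f"%(s["clock"],th,r,f),s["wrist_force"].round(1))
p=float(open("peak").read()) if os.path.exists("peak") else 0
open("peak","w").write(str(max(p,f)))
sys.exit(f>float(sys.argv[1]) or (p>7 and f<.5*p))
E
python3 -m handwheel '[[-3,-1,0,-0.02,0],[-6,-2,0,-0.05,0],[-8,-2,0,-0.06,0],[-10,-2.5,0,-0.07,0],[-12,-3,0,-0.08,0],[-14,-3,0,-0.09,0]]' >/dev/null; python3 chk.py 15;  python3 -m handwheel '[[-1,0,0,-0.01,0],[-2,0,0,-0.01,0],[-2,0,0,-0.01,0]]' >/dev/null; python3 chk.py 15;python3 door.py .011 .195 .15 .1 .05 0 | sed 's/j .*//;s/tcp.*->//'
```

```text
t 16.55 theta 0.1835 r 0.1701 F 3.1 [-3.3 -1.2  1.1]
t 16.85 theta 0.1697 r 0.1695 F 1.8 [-2.  -1.  -0.5]
theta,r (np.float64(0.16967866932749884), np.float64(0.169540292289761))
.15 t 16.85  shift [-3.3 -1.3  0.7] turn -0.023 
.1 t 16.85  shift [-11.6  -2.9   0.7] turn -0.073 
.05 t 16.85  shift [-20.   -4.1   0.7] turn -0.123 
0 t 16.85  shift [-28.5  -5.    0.7] turn -0.173
```

```bash
python3 -m handwheel '[[-1,-0.2,0,-0.006,0],[-1,-0.2,0,-0.006,0]]' >/dev/null; python3 chk.py 14 && python3 -m handwheel '[[-1,-0.2,0,-0.006,0],[-1,-0.2,0,-0.006,0]]' >/dev/null && python3 chk.py 14 && python3 -m handwheel '[[-1,-0.2,0,-0.006,0],[-1,-0.2,0,-0.006,0]]' >/dev/null && python3 chk.py 14 && python3 -m handwheel '[[-1,-0.2,0,-0.006,0],[-1,-0.2,0,-0.006,0]]' >/dev/null && python3 chk.py 14 && python3 -m handwheel '[[-1,-0.2,0,-0.006,0],[-1,-0.2,0,-0.006,0]]' >/dev/null && python3 chk.py 14
```

```text
t 17.05 theta 0.1658 r 0.1695 F 3.6 [-3.7  0.  -1. ]
t 17.25 theta 0.1637 r 0.1695 F 5.4 [-5.3  1.1  0.2]
t 17.45 theta 0.1596 r 0.1695 F 6.0 [-6.1 -0.2  1.2]
t 17.65 theta 0.1546 r 0.1695 F 7.3 [-7.3  0.4  0.5]
t 17.85 theta 0.1494 r 0.1695 F 7.8 [-7.8  0.3  2.1]False
```

```bash
python3 -m handwheel '[[-1,-0.2,0,-0.006,0],[-1,-0.2,0,-0.006,0]]' >/dev/null; python3 chk.py 14 && python3 -m handwheel '[[-1,-0.2,0,-0.006,0],[-1,-0.2,0,-0.006,0]]' >/dev/null && python3 chk.py 14 && python3 -m handwheel '[[-1,-0.2,0,-0.006,0],[-1,-0.2,0,-0.006,0]]' >/dev/null && python3 chk.py 14 && python3 -m handwheel '[[-1,-0.2,0,-0.006,0],[-1,-0.2,0,-0.006,0]]' >/dev/null && python3 chk.py 14 && python3 -m handwheel '[[-1,-0.2,0,-0.006,0],[-1,-0.2,0,-0.006,0]]' >/dev/null && python3 chk.py 14
```

```text
t 18.05 theta 0.1349 r 0.1693 F 0.6 [-0.6 -0.  -0.4]True
```

```bash
python3 -m handwheel '[[0,0,0,0,0],[0,0,0,0,0]]' >/dev/null; python3 chk.py 14; python3 -m handwheel '[[0,0,0,0,0]]' >/dev/null; python3 chk.py 14; python3 to.py .55 0 .195 90
```

```text
t 18.25 theta 0.1296 r 0.1690 F -0.2 [ 0.3  0.5 -0.2]
t 18.35 theta 0.1304 r 0.1691 F 1.5 [-1.5  0.2  0.4]
t 18.35 tcp [ 0.5856 -0.0169  0.1961] yaw 85.37 tilt [ 0.001  0.    -1.   ] -> shift [36.8 14.   1. ] turn -0.081 j [-0.17  0.35  0.    1.23  0.   -0.09] F [-1.47  0.16  0.39]True
True
```

```bash
python3 - <<'E'
from h import *
H=np.array([.6387,.1436]); A=np.radians(3.2); e=np.array([np.cos(A),np.sin(A)]); n=np.array([-np.sin(A),np.cos(A)])
import pickle
for tag in("old","now"):
  for k in("top","scene"):
    c=pickle.load(open(f"pics/{k}3.pkl","rb")) if tag=="old" else imaging.read_camera(k)
    w=pts(c); 
    if tag=="now": cv2.imwrite(f"pics/{k}4.png",c["color"])
    L=np.stack([(w[...,:2]-H)@e,(w[...,:2]-H)@n,w[...,2]],-1)  # cooler-aligned, origin hinge
    m=(L[...,2]>.236)&(L[...,2]<.251)&(L[...,0]>-.12)&(L[...,0]<-.001)&(L[...,1]<.01)&(L[...,1]>-.26)
    q=L[m]; print(tag,k,len(q))
    for y in np.arange(-.235,.0,.01):
        t=q[abs(q[:,1]-y)<.005]
        if len(t)>3: print("  y %.3f n %d x %.4f..%.4f med %.4f"%(y,len(t),*np.percentile(t[:,0],[5,95]),np.median(t[:,0])))
E
```

```text
old top 382
  y -0.225 n 46 x -0.0800..-0.0576 med -0.0671
  y -0.215 n 72 x -0.0794..-0.0546 med -0.0667
  y -0.205 n 71 x -0.0769..-0.0537 med -0.0642
  y -0.195 n 70 x -0.0748..-0.0507 med -0.0631
  y -0.185 n 69 x -0.0722..-0.0485 med -0.0606
  y -0.175 n 34 x -0.1003..-0.0455 med -0.0513
old scene 406
  y -0.235 n 7 x -0.0561..-0.0451 med -0.0510
  y -0.085 n 5 x -0.0290..-0.0225 med -0.0253
  y -0.075 n 37 x -0.0448..-0.0214 med -0.0323
  y -0.065 n 44 x -0.0439..-0.0196 med -0.0332
  y -0.055 n 41 x -0.0418..-0.0179 med -0.0306
  y -0.045 n 43 x -0.0400..-0.0145 med -0.0288
  y -0.035 n 44 x -0.0370..-0.0115 med -0.0256
  y -0.025 n 44 x -0.0356..-0.0108 med -0.0240
  y -0.015 n 41 x -0.0329..-0.0077 med -0.0206
  y -0.005 n 45 x -0.0308..-0.0070 med -0.0196
now top 358
  y -0.235 n 28 x -0.0520..-0.0286 med -0.0401
  y -0.225 n 65 x -0.0512..-0.0279 med -0.0395
  y -0.215 n 63 x -0.0487..-0.0273 med -0.0384
  y -0.205 n 66 x -0.0494..-0.0264 med -0.0377
  y -0.195 n 68 x -0.0474..-0.0232 med -0.0353
  y -0.185 n 36 x -0.0763..-0.0225 med -0.0309
now scene 387
  y -0.085 n 16 x -0.0292..-0.0125 med -0.0176
  y -0.075 n 40 x -0.0352..-0.0122 med -0.0263
  y -0.065 n 43 x -0.0349..-0.0114 med -0.0242
  y -0.055 n 39 x -0.0340..-0.0102 med -0.0227
  y -0.045 n 40 x -0.0329..-0.0091 med -0.0232
  y -0.035 n 41 x -0.0319..-0.0082 med -0.0207
  y -0.025 n 38 x -0.0306..-0.0071 med -0.0199
  y -0.015 n 41 x -0.0302..-0.0061 med -0.0183
  y -0.005 n 43 x -0.0286..-0.0053 med -0.0184
```

By camera the door is at about 0.10 rad, and the push fell from 7.8 N to about 0, so it has probably snapped. I'll back off gently and see whether it stays.

```bash
python3 -m handwheel '[[2,0,0,0,0],[5,0,0,0,0],[12,0,0,0,0],[25,0,0,0,0],[40,0,0,0,0],[60,0,0,0,0],[60,0,0,0,0]]'; python3 -m handwheel '[[0,0,-40,0,0],[0,0,-80,0,0],[0,0,-120,0,0],[40,0,-120,0,0],[80,0,-120,0,0],[120,0,-120,0,0],[160,0,-120,0,0],[160,0,-120,0,0]]'; python3 - <<'E'
from h import *
H=np.array([.6387,.1436]); A=np.radians(3.2); e=np.array([np.cos(A),np.sin(A)]); n=np.array([-np.sin(A),np.cos(A)])
ims=[]
for k in("top","scene"):
    c=imaging.read_camera(k); w=pts(c); ims.append(c["color"])
    L=np.stack([(w[...,:2]-H)@e,(w[...,:2]-H)@n,w[...,2]],-1)
    q=L[(L[...,2]>.236)&(L[...,2]<.251)&(L[...,0]>-.12)&(L[...,0]<-.001)&(L[...,1]<.0)&(L[...,1]>-.235)]
    b=[(y,np.percentile(t[:,0],5),np.median(t[:,0]),np.percentile(t[:,0],95)) for y in np.arange(-.225,0,.01) if len(t:=q[abs(q[:,1]-y)<.005])>3]
    b=np.array(b); print(k,len(b),[np.polyfit(b[:,0],b[:,i],1).round(4).tolist() for i in(1,2,3)])
cv2.imwrite("pics/r5.png",np.hstack([cv2.resize(ims[0][140:280,170:350],None,fx=2.2,fy=2.2),cv2.resize(ims[1][170:310,190:370],None,fx=2.2,fy=2.2)]))
E
```

```text
clock: 19.15
tcp_pos: [0.5229, -0.0116, 0.1961]
orientation: [-0.001, 0.04, 0.999, 0.0]
wrist_force: [1.0, 0.0, -0.6]
finger_gap: 0.0
grip_force: 0.0
clock: 19.95
tcp_pos: [0.3621, 0.0016, 0.3167]
orientation: [0.0, 0.04, 0.999, -0.0]
wrist_force: [0.2, -0.5, 1.0]
finger_gap: 0.0
grip_force: 0.0
top 23 [[0.096, -0.0301], [0.0967, -0.0182], [0.0973, -0.0059]]
scene 23 [[0.0952, -0.0288], [0.0952, -0.0177], [0.096, -0.0048]]
```

View pics/r5.png

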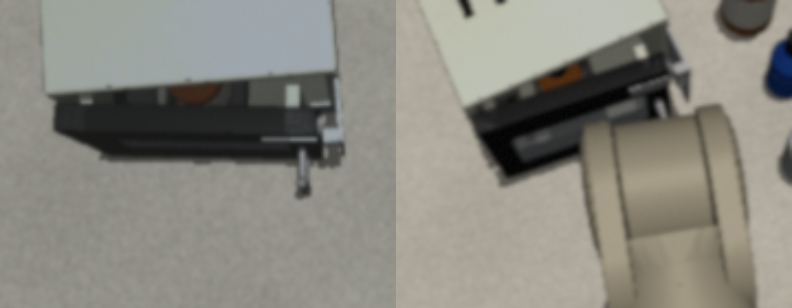

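The door stays at 0.096 rad after release (unlatched it would go out to 0.15), and the bottle is visible behind it at left crop (195,92). To be sure the tongue isn't just sitting on the pin, I'll press again lightly until I feel the stop.

```bash
rm -f peak; python3 -m handwheel '[[-50,0,0,0,0],[-100,0,0,0,0],[-150,0,0,0,0],[-160,0,40,0,0],[-160,0,80,0,0],[-160,0,120,0,0],[-160,0,120,0,0]]'>/dev/null; python3 -m handwheel '[[-20,0,0,0,0],[-40,0,0,0,0],[-50,0,0,0,0],[-56,0,0,0,0],[-56,0,0,0,0]]' >/dev/null; python3 chk.py 10; python3 to.py .5856 -.0169 .196 85.4
```

```text
t 21.25 theta 0.1512 r 0.1700 F 0.1 [-0.1  0.  -0.1]
t 21.25 tcp [ 0.5822 -0.0167  0.1966] yaw 85.38 tilt [ 0.001 -0.    -1.   ] -> shift [-3.4  0.1  0.6] turn -0.000 j [-0.17  0.34 -0.    1.23  0.   -0.09] F [-0.1   0.02 -0.06]
```

```bash
python3 -m handwheel '[[-1,0,0,0,0],[-2,0,0,0,0],[-3,0,0,0,0],[-3,0,0,0,0]]' >/dev/null; python3 chk.py 9 && python3 -m handwheel '[[-0.5,0,0,0,0],[-0.5,0,0,0,0],[-0.5,0,0,0,0]]' >/dev/null && python3 chk.py 9 && python3 -m handwheel '[[-0.5,0,0,0,0],[-0.5,0,0,0,0],[-0.5,0,0,0,0]]' >/dev/null && python3 chk.py 9 && python3 -m handwheel '[[-0.5,0,0,0,0],[-0.5,0,0,0,0],[-0.5,0,0,0,0]]' >/dev/null && python3 chk.py 9 && python3 -m handwheel '[[-0.5,0,0,0,0],[-0.5,0,0,0,0],[-0.5,0,0,0,0]]' >/dev/null && python3 chk.py 9 && python3 -m handwheel '[[-0.5,0,0,0,0],[-0.5,0,0,0,0],[-0.5,0,0,0,0]]' >/dev/null && python3 chk.py 9 && python3 -m handwheel '[[-0.5,0,0,0,0],[-0.5,0,0,0,0],[-0.5,0,0,0,0]]' >/dev/null && python3 chk.py 9
```

```text
t 21.65 theta 0.1401 r 0.1695 F 0.0 [-0.  -0.2  0.3]
t 21.95 theta 0.1364 r 0.1693 F 0.4 [-0.4 -0.2  0.2]
t 22.25 theta 0.1330 r 0.1692 F -0.1 [ 0.  -0.8 -0.9]
t 22.55 theta 0.1318 r 0.1691 F 0.6 [-0.6 -0.1  0.7]
t 22.85 theta 0.1283 r 0.1691 F 1.7 [-1.7 -0.1 -0.2]
t 23.15 theta 0.1271 r 0.1690 F 4.8 [-4.8  0.6  0.2]
t 23.45 theta 0.1266 r 0.1690 F 5.4 [-5.5 -1.   2. ]
```

```bash
rm -f peak; python3 -m handwheel '[[-0.5,0,0,0,0],[-0.5,0,0,0,0],[-0.5,0,0,0,0]]' >/dev/null; python3 chk.py 11 && python3 -m handwheel '[[-0.5,0,0,0,0],[-0.5,0,0,0,0],[-0.5,0,0,0,0]]' >/dev/null && python3 chk.py 11 && python3 -m handwheel '[[-0.5,0,0,0,0],[-0.5,0,0,0,0],[-0.5,0,0,0,0]]' >/dev/null && python3 chk.py 11 && python3 -m handwheel '[[-0.5,0,0,0,0],[-0.5,0,0,0,0],[-0.5,0,0,0,0]]' >/dev/null && python3 chk.py 11
```

```text
t 23.75 theta 0.1264 r 0.1689 F 8.0 [-8.1 -0.6  2.2]
t 24.05 theta 0.1261 r 0.1689 F 8.9 [-9.  -0.3  3.1]False
```

Force climbs 3.5 N in under 0.1 mm of travel, so this is the hard stop behind the snap and the latch is in. I'll back off, verify and hand in.

```bash
python3 -m handwheel '[[2,0,0,0,0],[5,0,0,0,0],[12,0,0,0,0],[30,0,0,0,0],[60,0,0,0,0],[100,0,0,0,0],[100,0,0,0,0]]'>/dev/null; python3 -m handwheel '[[0,0,-40,0,0],[0,0,-80,0,0],[40,0,-120,0,0],[80,0,-120,0,0],[120,0,-120,0,0],[120,0,-120,0,0]]'; python3 - <<'E'
from h import *
H=np.array([.6387,.1436]); A=np.radians(3.2); e=np.array([np.cos(A),np.sin(A)]); n=np.array([-np.sin(A),np.cos(A)])
for k in("top","scene"):
    c=imaging.read_camera(k); w=pts(c); img=c["color"]
    L=np.stack([(w[...,:2]-H)@e,(w[...,:2]-H)@n,w[...,2]],-1)
    q=L[(L[...,2]>.236)&(L[...,2]<.251)&(L[...,0]>-.12)&(L[...,0]<-.001)&(L[...,1]<.0)&(L[...,1]>-.235)]
    b=np.array([(y,np.median(t[:,0])) for y in np.arange(-.225,0,.01) if len(t:=q[abs(q[:,1]-y)<.005])>3])
    print(k,np.polyfit(b[:,0],b[:,1],1).round(4))
    if k=="top": cv2.imwrite("pics/r6.png",cv2.resize(img[180:240,180:350],None,fx=4.5,fy=4.5,interpolation=2))
E
```

```text
clock: 25.35
tcp_pos: [0.3655, 0.0013, 0.3172]
orientation: [0.001, 0.04, 0.999, -0.0]
wrist_force: [0.6, 1.3, 0.3]
finger_gap: 0.0
grip_force: 0.0
top [ 0.0952 -0.0184]
scene [ 0.0977 -0.0171]
```

View pics/r6.png

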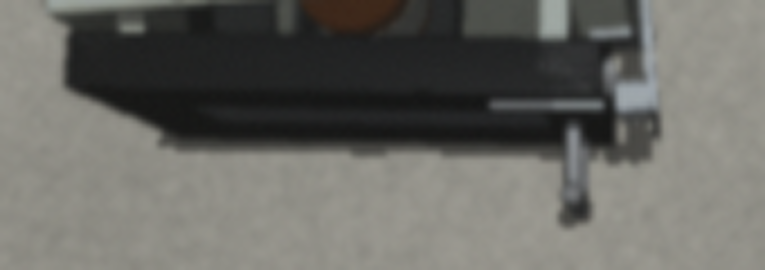

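The door rests at 0.096 rad, with the tongue at (612,72) behind the keeper at (635,95) and the bottle shoulder at (350,10). Handing in.

```bash
python3 -m handwheel '[[0,0,0,0,0],[0,0,0,0,0],[0,0,0,0,0]]' >/dev/null; python3 -c "from workcell import workorder; print(workorder.hand_in())"
```

```text
the job is handed in; nothing more can be done
None
```

I handed the job in at about 26 s of the 72 s allowed, but the hand-in gave no verdict: the amber bottle stands upright in the door rack about 4 mm off centre, and the door stays shut by itself at about 0.096 rad, with a highest push reading of 9 N, though I didn't re-measure the bottle after closing or the bystanders at the end.

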